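# Load a covered vial carousel in sequence

## Task

Load the covered vial carousel: first turn its black knob gently clockwise (seen from above) until you feel it come up against its stop, which brings cup 1 into the open mouth, and stand the red-capped vial in that cup. Then turn the knob one cup (60 degrees) counter-clockwise and stand the yellow-capped vial in cup 2, and turn one cup further, up to the other stop, and stand the blue-capped vial in cup 3. Leave all three vials upright on the floors of their cups and disturb nothing else on the bench.

Things in the scene. Friction and masses are not known exactly. Their poses are not given: they have to be found in the camera images.
- carousel: white square housing, 236 x 236 mm, 90 mm high, fixed. Origin: centre of its underside, on the rotor's axis. Its open mouth is on the -x side: top and front wall are cut away for local y -52 to 52, x -118 to -40 mm. The rotor inside has 3 grey cups 60 degrees apart, 85 mm from the axis; marked by 1, 2, 3 white pips; vials ride in them under the cover
- knob_top (a point): centre of the top of the black hexagonal knob on the rotor: 36 mm across flats, 94 to 118 mm (this point) high; two flats face local y when a cup is mid-mouth. The rotor turns 120 degrees between stops with 0.05 N m of friction and starts 15 to 60 degrees ccw of the cw stop, angle not reported. Forced with over 0.45 N m the stops get shifted and the cups miss: grip lightly
- loading_place (a point): point fixed on the housing, local x -85, y 0 mm, 18 mm above the bench: floor centre of the cup in the middle of the mouth: cup 1 at the clockwise stop, cup 2 60 degrees on, cup 3 at the other stop. Cups: 36 mm bore, rims 44 mm above the bench. Lower vials from above, fingers closing along local y and opened at most 60 mm, as the mouth is 104 mm wide
- second_place (a point): point fixed on the housing, 18 mm above the bench: floor centre of a cup that has been turned 60 degrees counter-clockwise on from the mouth (local x -42.5, y -73.6 mm, under the cover)
- third_place (a point): point fixed on the housing, 18 mm above the bench: floor centre of a cup that has been turned 120 degrees counter-clockwise on from the mouth (local x 42.5, y -73.6 mm, under the cover)
- vial_red: amber glass vial with a red screw cap, one of three alike but for the cap: upright cylinder 26 mm across, 62 mm tall, 35 g, the cap its top 6 mm; stands on the bench at the start. Origin: centre of its underside, z up
- vial_yellow: amber glass vial with a yellow screw cap, one of three alike but for the cap: upright cylinder 26 mm across, 62 mm tall, 35 g, the cap its top 6 mm; stands on the bench at the start. Origin: centre of its underside, z up
- vial_blue: amber glass vial with a blue screw cap, one of three alike but for the cap: upright cylinder 26 mm across, 62 mm tall, 35 g, the cap its top 6 mm; stands on the bench at the start. Origin: centre of its underside, z up
- flask: bystander: conical flask, 64 mm across, 102 mm tall; origin at the centre of its underside
- beaker: bystander: small clear beaker, 45 mm across, 60 mm tall; origin at the centre of its underside
- timer: bystander: flat white timer with coloured keys, 68 x 68 x 19 mm; origin at the centre of its underside
- bottle_ethanol: bystander: clear bottle with a blue cap, 56 mm across, 105 mm tall; origin at the centre of its underside
Mind the look-alikes: they are no part of the job. Leave any turquoise look-alike of the vial_yellow alone.

How it is judged:
On the way, in this order (a step that is already met when the one before it is completed fails the run):
1. the red-capped vial stands released in the cup in the mouth (horizontal distance between vial_red and loading_place below 0.012 m and z of vial_red in the frame of loading_place between -0.0025 and 0.006 m and angle between vial_red's own z axis and vertical below 0.2 rad and contact force between the fingers and vial_red below 0.2 N and linear speed of vial_red below 0.03 m/s), for 0.2 s.
2. red turned one place on, the yellow-capped vial stands released in the cup in the mouth (horizontal distance between vial_yellow and loading_place below 0.012 m and z of vial_yellow in the frame of loading_place between -0.0025 and 0.006 m and angle between each of vial_yellow, vial_red's own z axis and vertical below 0.2 rad and contact force between the fingers and vial_yellow below 0.2 N and linear speed of vial_yellow below 0.03 m/s and horizontal distance between vial_red and second_place below 0.012 m and z of vial_red in the frame of second_place between -0.0025 and 0.006 m), for 0.2 s.
At the end, for the whole second after the job is handed in: Blue-capped vial at the loading place (in the mouth), yellow at the second place, red at the third: each within 12 mm horizontally, its underside at the cup-floor level (-2.5 to +6 mm), upright within 0.2 rad, released and at rest (horizontal distance between vial_blue and loading_place below 0.012 m and z of vial_blue in the frame of loading_place between -0.0025 and 0.006 m and angle between each of vial_blue, vial_yellow, vial_red's own z axis and vertical below 0.2 rad and horizontal distance between vial_yellow and second_place below 0.012 m and z of vial_yellow in the frame of second_place between -0.0025 and 0.006 m and horizontal distance between vial_red and third_place below 0.012 m and z of vial_red in the frame of third_place between -0.0025 and 0.006 m and contact force between the fingers and vial_blue below 0.2 N and linear speed of each of vial_blue, vial_yellow, vial_red below 0.03 m/s and contact force between the fingers and vial_yellow below 0.2 N and contact force between the fingers and vial_red below 0.2 N); the robot touches nothing.
It fails at once if the flask, beaker, timer or clear blue-capped bottle is moved by more than 25 mm or tipped (distance of any of flask, beaker, timer, bottle_ethanol from where it was at the start of the episode above 0.025 m or angle between any of flask, beaker, timer, bottle_ethanol's own z axis and vertical above 0.4 rad).
It fails at once if a vial is tipped over (more than 0.9 rad) (angle between any of vial_red, vial_yellow, vial_blue's own z axis and vertical above 0.9 rad).
It also fails if it takes over 72 s, if anything falls off the work surface, if the arm or the gripper's body presses on something with over 40 N, if the wrist force passes 120 N, or if a joint passes its speed limit or range.

## Robot

A 6-joint arm with a two-finger parallel gripper is mounted at the origin on a cart in front of the work surface, level with it; the furniture and walls round the work are solid. World frame = base frame: x ahead of the robot, y to its left, z up, the work surface at z = 0. Lengths are in m, angles in rad, forces in N, time in s.
With the tool pointing down it reaches from about 0.3 to 0.75 m from the base axis. Payload 8.5 kg.
Tool frame: the origin (TCP) lies midway between the tips of the shut fingers; the grasp point (between the pads) lies grasp_offset behind it (grasp_offset is the distance from the TCP to the grasp point, in m); z points along the fingers, y is the line along which they close (so a half turn about z gives the same grasp; the last joint's range is limited). The gripper opens to 88 mm and grips with 3 to 60 N. Pads are 18 mm wide; open, the fingers measure 123 mm over their backs; the gripper's body (75 mm by 187 mm) begins 45 mm behind the grasp point.
Start: joints at [1.128, 0.381, 1.297, -0, 1.464, -0.215], TCP at [0.124, 0.536, 0.213] pointing down, gripper open.
Joint ranges: [-3.11, 3.11], [-0.89, 2.33], [0.22, 2.48], [-1.42, 4.56], [0.17, 2.85], [-2.88, 2.88]. Speed limits (rad/s): [2.39, 2.39, 3.14, 3.14, 3.14, 3.14].

## Interface

Orientations are given as a rotation vector (axis times angle).
In Python, from rig import state, get_image, calibration, finish_job, grasp_offset gives the robot as it stands.
- The arm moves only by the tool move_arm, never from a script. Its argument "increments" is a list of rows, each a list of 2 entries, a list of its own where there are three numbers: the shift along the tool's x, y, z as a fraction of full scale, then the turn, a rotation vector about the tool's x, y, z as a fraction of full scale. A call has 1 to 8 rows; each row is the pose to reach, as a shift and turn from the pose commanded when the call began, along the tool's axes at that moment; what a row does not reach only later rows make up. Full scale, the value 1, is 0.15 m for a shift and 2 rad for a turn. A row lasts 1/12 s, in which the tool goes at most 41.7 mm and 7.16 degrees, less where a joint would pass 70% of its speed; a pose out of reach is approached as far as the arm can. A call with a number of a shift or a turn outside -1 to 1 is refused whole. A call with a gripper value outside its range is refused whole. "hand" is the closure, from -1 (fully open) to 1 (shut), set as the call begins (left out, the last holds). The fingers move at their own pace and stop on an object; "squeeze" is the grip in N (left out, the last holds). Time passes only in rows, so rows that repeat a pose let the fingers close. It gives the time, the measured TCP pose, the force, the opening and the grip force at its end, in the units of the state.
- state(): the state, without advancing time (a new reading comes with each control period).
- get_image(name): name is "scene" or "side" or "wrist"; returns the picture (480x640x3 uint8, red, green, blue); there is no depth.
- calibration(name): a dict with "intrinsics" (3x3 intrinsics, pixels), "eye" and "attitude" of the camera in the world. Camera axes: x right, y down, z forward; pixel columns grow to the right and rows downward; lengths in m; the calibration is good to about 2 mm. A picture is of the moment at which its call begins: read the wrist's pose just before it. calibration takes no time and is no camera call; for the wrist camera it gives the pose at the moment of the call.
- finish_job(): hands the job in; it is judged then, once.
The state is a dict: "t": time; "q": joint angles; "joint_velocities": joint speeds; "effort": joint torques, N m; "ee_pos": TCP position; "ee_rot": TCP orientation; "force": force on the tool from outside, world axes, zero at the start; "torque": the same for the moment, N m; "grip_width": opening from 0.0 (shut) to 1.0 (fully open); "grasp_force": force on a finger pad.
Only numpy, scipy, OpenCV 4.12 (cv2) and the standard library are available. Lean on these libraries where they do the work, as an engineer would, in place of code of your own. Each camera call takes 0.05 s, during which the arm holds its last target. There are 200 camera calls.

## Working session

There is one attempt and no reset: what is moved stays moved. The work goes in short steps, Python scripts to look and compute and a tool call to move; the robot and the scene stay as the last step left them, time stands still between calls to the robot, and variables do not carry over. Pictures are saved under pics/ and viewed, at most 10 in all, crops included, and the job is handed in when it is done.

Besides the shell and the picture viewer there is one more tool, called as name(argument=value, ...) on one line, values as JSON. move_arm: Moves the arm, as the interface text tells. Shift numbers are shares of 0.15 m and turn numbers shares of 2 rad, none past 1 either way. Its arguments: {"type":"object","properties":{"increments":{"type":"array","items":{"type":"array"}},"hand":{"type":"number"},"squeeze":{"type":"number"}},"required":["increments"]}

```bash
mkdir -p pics; python3 - <<'E'
from rig import *
import cv2,numpy as np
np.set_printoptions(precision=4,suppress=True)
print(state(), grasp_offset)
for n in("scene","side","wrist"):
    c=calibration(n); print(n,c)
    cv2.imwrite(f"pics/{n}0.png",cv2.cvtColor(get_image(n),cv2.COLOR_RGB2BGR))
E
```

```text
{'t': 0.0, 'q': array([ 1.1277,  0.3812,  1.2983, -0.    ,  1.4636, -0.2153]), 'joint_velocities': array([ 0.0016, -0.0005,  0.0033,  0.0001,  0.0012,  0.0011]), 'effort': array([ -0.0009, -43.7938, -22.4557,   0.0713,   0.0353,  -0.0001]), 'ee_pos': array([0.1241, 0.5355, 0.212 ]), 'ee_rot': array([-0.3569, -3.1208,  0.0022]), 'force': array([-0.9215,  0.1937,  0.0771]), 'torque': array([ 0.0094,  0.054 , -0.0081]), 'grasp_force': 0.0, 'grip_width': 0.9985270070652185} 0.0187
scene {'intrinsics': array([[560.4136,   0.    , 319.4978],
       [  0.    , 560.4136, 238.7447],
       [  0.    ,   0.    ,   1.    ]]), 'eye': array([-0.2687, -1.0172,  0.6284]), 'attitude': array([-1.8845,  0.7227, -0.4825])}
side {'intrinsics': array([[548.9434,   0.    , 307.2227],
       [  0.    , 548.9434, 242.2886],
       [  0.    ,   0.    ,   1.    ]]), 'eye': array([0.0347, 1.1673, 0.856 ]), 'attitude': array([-0.4546,  2.4892, -1.5007])}
wrist {'intrinsics': array([[352.7287,   0.    , 318.6924],
       [  0.    , 352.7287, 237.0937],
       [  0.    ,   0.    ,   1.    ]]), 'eye': array([0.045 , 0.5544, 0.3856]), 'attitude': array([2.2544, 1.7919, 0.2821])}
```

View pics/scene0.png

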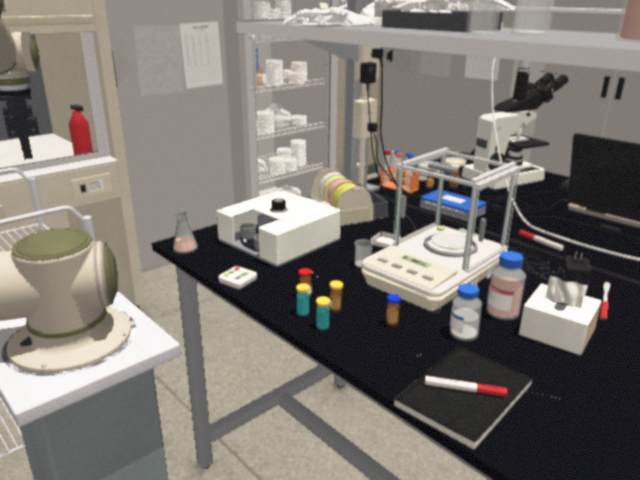

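View pics/side0.png

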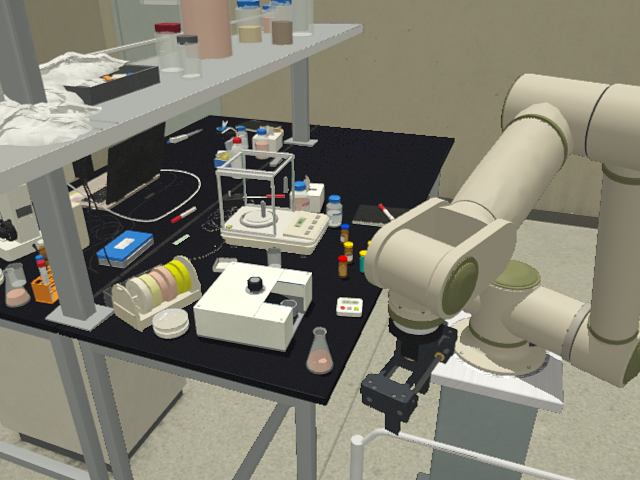

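```bash
python3 - <<'E'
import cv2
a=cv2.imread("pics/scene0.png")[183:333,212:412]; cv2.imwrite("pics/c1.png",cv2.resize(a,None,fx=4,fy=4,interpolation=cv2.INTER_CUBIC))
a=cv2.imread("pics/side0.png")[220:355,190:370]; cv2.imwrite("pics/c2.png",cv2.resize(a,None,fx=4.4,fy=4.4,interpolation=cv2.INTER_CUBIC))
E
```

```text
(no output)
```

View pics/c1.png

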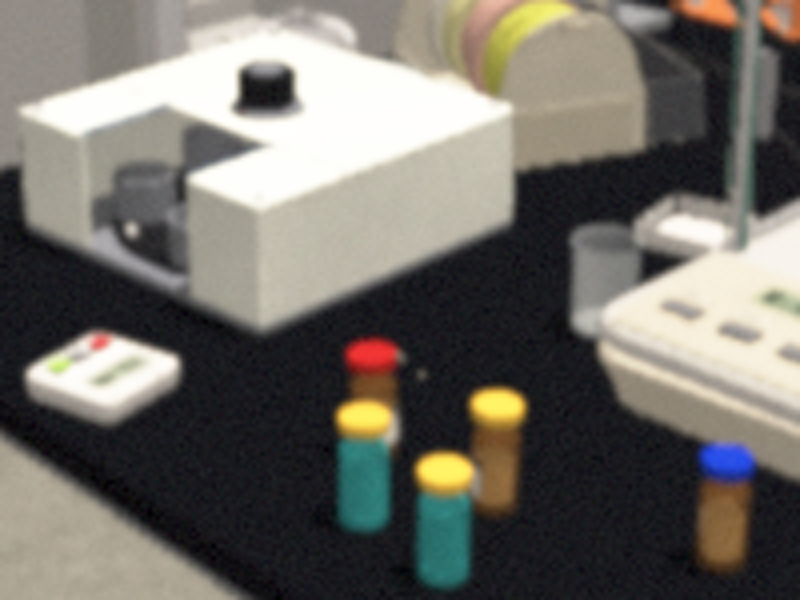

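View pics/c2.png

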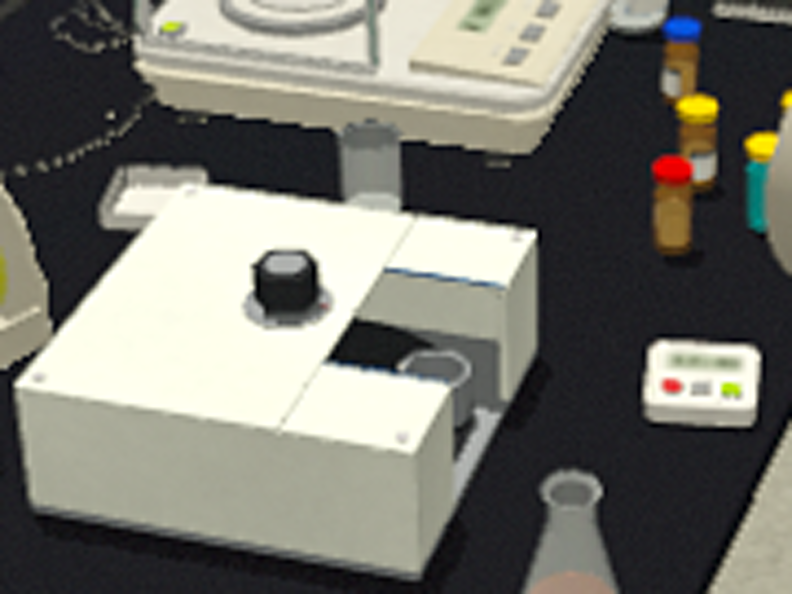

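```bash
cat > h.py <<'E'
from rig import *
import cv2,numpy as np
from scipy.spatial.transform import Rotation as R
np.set_printoptions(precision=4,suppress=True)
def P(c):
    A=R.from_rotvec(c["attitude"]).as_matrix().T
    return c["intrinsics"]@np.c_[A,-A@c["eye"]]
def tri(Ps,uv):
    X=cv2.triangulatePoints(Ps[0],Ps[1],np.array(uv[0],float),np.array(uv[1],float)).ravel()
    return X[:3]/X[3]
def onz(c,uv,z):
    d=R.from_rotvec(c["attitude"]).apply(np.linalg.solve(c["intrinsics"],[*uv,1])); e=np.array(c["eye"])
    return e+d*(z-e[2])/d[2]
def proj(c,X):
    p=P(c)@np.r_[X,1]; return p[:2]/p[2]
E
python3 - <<'E'
from h import *
cs,cd=calibration("scene"),calibration("side")
f1=lambda u,v:((u+.5)/4-.5+212,(v+.5)/4-.5+183)
f2=lambda u,v:((u+.5)/4.4-.5+190,(v+.5)/4.4-.5+220)
pts=dict(red=((372,352),(672,166)),yel=((498,400),(698,104)),blue=((727,456),(682,27)),teal1=((364,412),(761,144)),teal2=((444,467),(787,100)),
 knob=((267,69),(287,262)),c_mp=((23,108),(417,453)),c_mn=((261,207),(537,231)),c_bn=((512,107),(190,187)),beaker=((605,232),(371,128)))
out={}
for k,(a,b) in pts.items():
    a,b=f1(*a),f2(*b); X=tri((P(cs),P(cd)),(a,b)); out[k]=X
    print(k,X, "err",proj(cs,X)-a,proj(cd,X)-b)
c_bp=onz(cd,f2(18,385),.09); print("c_bp",c_bp)
for k,b in dict(c_mp=(417,453),c_mn=(537,231),c_bn=(190,187)).items(): out[k+"z"]=onz(cd,f2(*b),.09); print(k,out[k+"z"])
for k in dict(c_mp=0,c_mn=0,c_bn=0): print(k,'scene z',onz(cs,f1(*pts[k][0]),.09))
print("timer",onz(cd,f2(702,370),.019),"flask",onz(cd,f2(571,492),.102))
E
```

```text
red [ 0.454  -0.1808  0.0647] err [ 0.1355 -0.1565] [0.1005 0.127 ]
yel [ 0.4642 -0.2698  0.0663] err [-0.1061  0.1273] [-0.0715 -0.0945]
blue [ 0.513  -0.3869  0.0643] err [-0.0278  0.0362] [-0.0166 -0.0242]
teal1 [ 0.4062 -0.2299  0.0647] err [ 0.2655 -0.2936] [0.1854 0.2226]
teal2 [ 0.4045 -0.2965  0.0634] err [ 1.1746 -1.3176] [0.7619 0.9268]
knob [0.6014 0.0969 0.1196] err [-0.0608  0.0813] [-0.0609 -0.0917]
c_mp [0.4756 0.2043 0.0905] err [-0.668   0.7282] [-0.7562 -0.8977]
c_mn [ 0.4943 -0.0309  0.091 ] err [-0.1495  0.1786] [-0.1305 -0.1718]
c_bn [ 0.7251 -0.0096  0.0905] err [-0.4507  0.6707] [-0.4066 -0.6969]
beaker [ 0.664  -0.1572  0.0675] err [-0.0118  0.0169] [-0.0092 -0.0149]
c_bp [0.7078 0.2245 0.09  ]
c_mp [0.4728 0.2063 0.09  ]
c_mn [ 0.4943 -0.0318  0.09  ]
c_bn [ 0.7225 -0.0072  0.09  ]
c_mp scene z [0.4807 0.2089 0.09  ]
c_mn scene z [ 0.4967 -0.0284  0.09  ]
c_bn scene z [ 0.7305 -0.0058  0.09  ]
timer [ 0.383 -0.022  0.019] flask [0.3785 0.2251 0.102 ]
```

move_arm(increments=[[[-0.3,-0.17,0],[0,0,0]],[[-0.55,-0.31,0],[0,0,0]],[[-0.8,-0.45,0],[0,0,0]],[[-1,-0.567,0],[0,0,0]],[[-1,-0.567,0],[0,0,0]]], hand=-0.4, squeeze=3)

```text
t: 0.57
ee_pos: [0.2546, 0.4158, 0.2124]
ee_rot: [0.364, 3.12, -0.002]
force: [0.0, -0.2, -0.4]
grip_width: 0.698
grasp_force: 0.0
```

move_arm(increments=[[[-0.25,-0.14,0],[0,0,0]],[[-0.5,-0.283,0],[0,0,0]],[[-0.75,-0.425,0],[0,0,0]],[[-1,-0.567,0],[0,0,0]],[[-1,-0.567,0],[0,0,0]]])

```text
t: 0.98
ee_pos: [0.3817, 0.299, 0.2123]
ee_rot: [0.364, 3.12, -0.001]
force: [-0.8, -0.1, -0.6]
grip_width: 0.706
grasp_force: 0.0
```

move_arm(increments=[[[-0.25,-0.14,0],[0,0,0]],[[-0.5,-0.283,0],[0,0,0]],[[-0.75,-0.425,0],[0,0,0]],[[-1,-0.567,0],[0,0,0]],[[-1,-0.567,0],[0,0,0]]])

```text
t: 1.4
ee_pos: [0.5085, 0.1821, 0.2118]
ee_rot: [0.363, 3.12, -0.001]
force: [-0.9, -0.2, -1.1]
grip_width: 0.7
grasp_force: 0.0
```

move_arm(increments=[[[-0.25,-0.14,0],[0,0,-0.05]],[[-0.5,-0.28,0],[0,0,-0.1]],[[-0.76,-0.43,0],[0,0,-0.154]],[[-0.76,-0.43,0],[0,0,-0.154]],[[-0.76,-0.43,0],[0,0,-0.154]]])

```text
t: 1.82
ee_pos: [0.6023, 0.0961, 0.2114]
ee_rot: [0.122, -3.138, -0.0]
force: [-0.7, 1.0, -1.2]
grip_width: 0.7
grasp_force: 0.0
```

```bash
python3 - <<'E'
from h import *
print(state()); print(calibration("wrist"))
cv2.imwrite("pics/w1.png",cv2.cvtColor(get_image("wrist"),cv2.COLOR_RGB2BGR))
E
```

```text
{'t': 1.8167, 'q': array([-0.0357,  0.4892,  1.1204,  0.0002,  1.5335, -1.6841]), 'joint_velocities': array([ 0.0516, -0.0426,  0.0529,  0.0082, -0.004 ,  0.0431]), 'effort': array([ -2.2858, -48.6699, -24.1179,  -0.1547,   0.0663,  -0.547 ]), 'ee_pos': array([0.6023, 0.0961, 0.2114]), 'ee_rot': array([ 0.1218, -3.1378, -0.0005]), 'force': array([-0.7273,  0.9615, -1.1736]), 'torque': array([-0.0037, -0.0132, -0.0302]), 'grasp_force': 0.0, 'grip_width': 0.7002980667206066}
{'intrinsics': array([[352.7287,   0.    , 318.6924],
       [  0.    , 352.7287, 237.0937],
       [  0.    ,   0.    ,   1.    ]]), 'eye': array([0.5216, 0.0903, 0.3851]), 'attitude': array([1.9757, 2.135 , 0.337 ])}
```

View pics/w1.png

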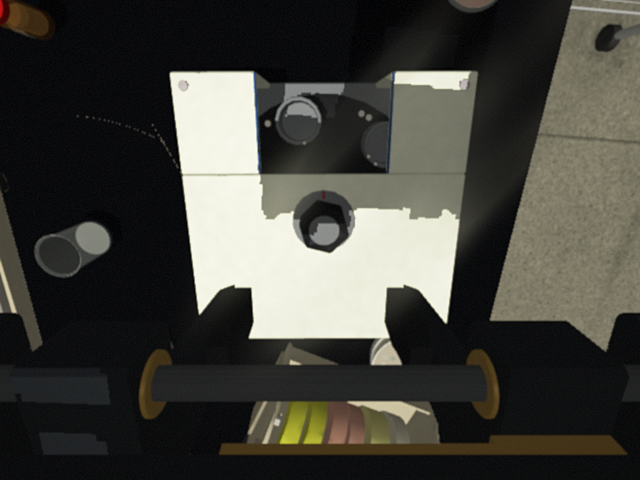

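```bash
python3 - <<'E'
import cv2
a=cv2.imread("pics/w1.png")[70:260,240:400]; a=cv2.convertScaleAbs(a,alpha=1.3,beta=25); cv2.imwrite("pics/c3.png",cv2.resize(a,None,fx=3,fy=3,interpolation=cv2.INTER_CUBIC))
E
```

```text
(no output)
```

View pics/c3.png

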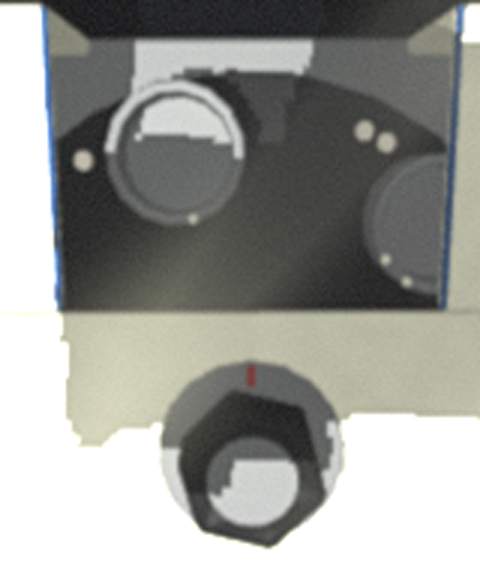

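```bash
cat > cw1.py <<'E'
import numpy as np
cw1={'intrinsics':np.array([[352.7287,0,318.6924],[0,352.7287,237.0937],[0,0,1]]),'eye':np.array([.5216,.0903,.3851]),'attitude':np.array([1.9757,2.135,.337])}
E
python3 - <<'E'
from h import *
from cw1 import cw1
from scipy.optimize import least_squares
f=lambda u,v:((u+.5)/3-.5+240,(v+.5)/3-.5+70)
cs,cd=calibration("scene"),calibration("side")
g1=lambda u,v:((u+.5)/4-.5+212,(v+.5)/4-.5+183)
g2=lambda u,v:((u+.5)/4.4-.5+190,(v+.5)/4.4-.5+220)
h=118
obs=[(cw1,(170,72),(-h,-h)),(cw1,(477,71),(-h,h)),(cw1,(193.5,338),(h,-h)),
 (cs,g1(23,108),(-h,h)),(cs,g1(261,207),(-h,-h)),(cs,g1(512,107),(h,-h)),
 (cd,g2(417,453),(-h,h)),(cd,g2(537,231),(-h,-h)),(cd,g2(190,187),(h,-h)),(cd,g2(18,385),(h,h))]
kn=[(cw1,f(252,482)),(cs,g1(267,69)),(cd,g2(287,262))]
def res(p):
    r=[]
    c,s=np.cos(p[2]),np.sin(p[2])
    for cam,uv,(a,b) in obs:
        r+=list(proj(cam,[p[0]+(c*a-s*b)/1e3,p[1]+(s*a+c*b)/1e3,.09])-uv)
    for cam,uv in kn: r+=list(proj(cam,[p[0],p[1],.118])-uv)
    return r
s=least_squares(res,[.6,.097,.08],loss='soft_l1'); print(s.x); print(np.array(res(s.x)).reshape(-1,2))
c=s.x
for cam,uv in kn: print('knob',onz(cam,uv,.118))
print('knob h', tri((P(cw1),P(cd)),(kn[0][1],kn[2][1])))
for n,uv in (("cup1",f(174,152)),("cup1side",None),("pip1",f(83,160)),("cup2left",f(364,218))):
    X=onz(cd,g2(435,369),.044) if uv is None else onz(cw1,uv,.044)
    d=X[:2]-c[:2]; a=np.degrees(np.arctan2(d[1],d[0])-c[2])
    print(n,X,np.hypot(*d),'ccw of mouth',(a-180)%360)
for n,uv in dict(red=(0,0)).items(): pass
print("loading",c[:2]+R.from_euler('z',c[2]).apply([-.085,0,0])[:2])
E
```

```text
[0.602  0.0992 0.0771]
[[-2.0251 -0.5938]
 [ 0.1894  0.4407]
 [ 6.5186  0.1034]
 [-1.4904  0.5897]
 [-1.2937  0.2469]
 [ 0.4623  0.5023]
 [-1.1854  0.1384]
 [-0.2583  0.8067]
 [-1.5898 -0.7239]
 [-1.2813  0.0998]
 [-1.3221 -0.2738]
 [-0.4044  0.364 ]
 [-0.6402  0.8342]]
knob [0.6021 0.1003 0.118 ]
knob [0.6046 0.1008 0.118 ]
knob [0.6022 0.095  0.118 ]
knob h [0.6001 0.0999 0.1214]
cup1 [0.5211 0.0706 0.044 ] 0.08576629620704002 ccw of mouth 15.047195950525406
cup1side [0.5224 0.0673 0.044 ] 0.08580279467396174 ccw of mouth 17.45283158293438
pip1 [0.5256 0.0429 0.044 ] 0.09487369510131297 ccw of mouth 31.962271947655836
cup2left [0.536  0.1308 0.044 ] 0.07312673260081533 ccw of mouth 329.96514405929344
loading [0.5172 0.0927]
```

move_arm(increments=[[[0,0.02,0],[0,0,-0.06]],[[0,0.02,0.2],[0,0,-0.12]],[[0,0.02,0.4],[0,0,-0.14]],[[0,0.02,0.6],[0,0,-0.14]],[[0,0.02,0.74],[0,0,-0.14]],[[0,0.02,0.74],[0,0,-0.14]],[[0,0.02,0.74],[0,0,-0.14]]])

```text
t: 2.45
ee_pos: [0.6002, 0.1015, 0.1019]
ee_rot: [0.564, -3.089, -0.001]
force: [0.8, 0.6, -0.2]
grip_width: 0.699
grasp_force: 0.0
```

move_arm(increments=[[[0,0,0],[0,0,0]],[[0,0,0],[0,0,0]],[[0,0,0],[0,0,0]],[[0,0,0],[0,0,0]],[[0,0,0],[0,0,0]],[[0,0,0],[0,0,0]],[[0,0,0],[0,0,0]]], hand=1, squeeze=6)

```text
t: 3.03
ee_pos: [0.6012, 0.1, 0.1017]
ee_rot: [-0.563, 3.091, -0.0]
force: [0.9, 0.0, 1.2]
grip_width: 0.198
grasp_force: 0.0
```

```bash
python3 - <<'E'
from h import *
s=state(); print(s['force'],s['torque'],s['grip_width']*88,s['ee_pos'],s['ee_rot'],s['grasp_force'])
E
```

```text
[0.8716 0.0079 1.2327] [0.0614 0.0462 0.0169] 17.457303219987374 [0.6012 0.1    0.1017] [-0.5626  3.0907 -0.    ] 0.0
```

move_arm(increments=[[[0,0,0],[0,0,0]],[[0,0,0],[0,0,0]]])

```text
t: 3.2
ee_pos: [0.6012, 0.1, 0.1015]
ee_rot: [0.563, -3.091, -0.0]
force: [0.1, -0.2, 0.7]
grip_width: 0.045
grasp_force: 0.0
```

```bash
python3 - <<'E'
from h import *
cv2.imwrite("pics/w2.png",np.vstack([cv2.cvtColor(get_image("wrist"),cv2.COLOR_RGB2BGR)[80:400,:],cv2.resize(cv2.cvtColor(get_image("side"),cv2.COLOR_RGB2BGR)[200:340,180:500],None,fx=2,fy=2)]))
s=state(); print(s['force'],s['torque'],s['grip_width']*88,s['ee_pos'],s['ee_rot'],s['grasp_force'])
E
```

```text
[-0.4356  0.745   0.4743] [0.0126 0.0445 0.0682] 0.6245838828767111 [0.6012 0.1    0.1015] [ 0.5626 -3.0907 -0.    ] 0.0
```

View pics/w2.png

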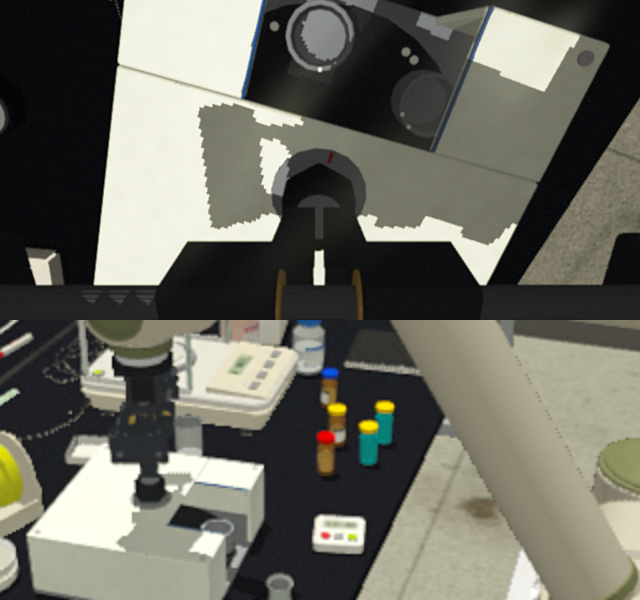

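```bash
python3 - <<'E'
from h import *
s=state(); c=calibration("wrist"); cs=calibration("side"); X=s['ee_pos']
Rt=R.from_rotvec(s['ee_rot']); print('tool axes',Rt.as_matrix())
for d in (-.03,-.02,-.01,0,.01): print(d,proj(c,X+Rt.apply([0,0,d])),proj(cs,X+Rt.apply([0,0,d])),proj(c,X+Rt.apply([.009,0,d])))
print('knobtop',proj(c,[.602,.099,.118]),proj(cs,[.602,.099,.118]))
a=get_image("side")[225:305,215:295]
cv2.imwrite("pics/c4.png",cv2.cvtColor(cv2.resize(np.clip(a.astype(float)*1.8+20,0,255).astype(np.uint8),None,fx=7,fy=7,interpolation=cv2.INTER_CUBIC),cv2.COLOR_RGB2BGR))
E
```

```text
tool axes [[-0.9358 -0.3524 -0.0001]
 [-0.3524  0.9358  0.    ]
 [ 0.0001  0.     -1.    ]]
-0.03 [317.6997 308.1525] [254.049  275.6721] [317.6777 290.3995]
-0.02 [317.7735 297.8202] [254.2714 279.022 ] [317.754  280.8986]
-0.01 [317.8396 288.5754] [254.4924 282.3497] [317.8221 272.4134]
0 [317.8991 280.2551] [254.7118 285.6555] [317.8834 264.7894]
0.01 [317.9529 272.7271] [254.9298 288.9397] [317.9387 257.9016]
knobtop [315.401  295.1994] [254.234  279.9499]
```

View pics/c4.png

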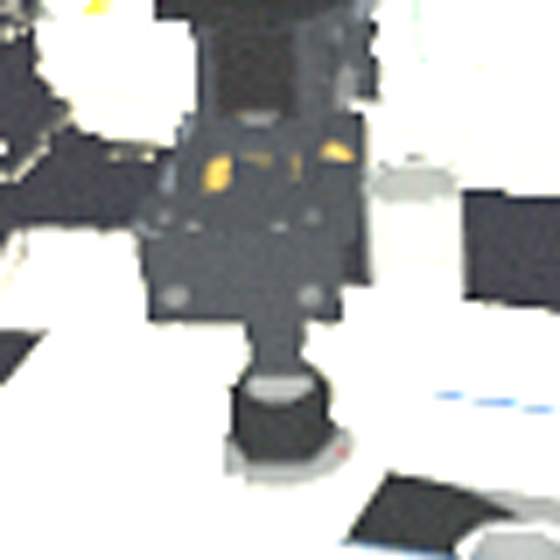

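```bash
python3 - <<'E'
from h import *
s=state(); c=calibration("wrist"); X=s['ee_pos']
Rt=R.from_rotvec(s['ee_rot']); 
for d in (-.03,-.02,-.01,0):
  for w in(.0308,):
    a=[proj(c,X+Rt.apply([.009,k*w,d])) for k in(-1,1)]; print(d,a)
E
```

```text
-0.03 [array([249.3167, 290.4282]), array([386.0973, 290.4601])]
-0.02 [array([253.2533, 280.9285]), array([382.3092, 280.9553])]
-0.01 [array([256.7691, 272.4443]), array([378.9262, 272.4669])]
0 [array([259.9282, 264.8209]), array([375.8866, 264.8401])]
```

move_arm(increments=[[[0,0,0.01],[0,0,0]],[[0,0,0.02],[0,0,0]],[[0,0,0.02],[0,0,0]],[[0,0,0.02],[0,0,0]]])

```text
t: 3.68
ee_pos: [0.6012, 0.1, 0.0984]
ee_rot: [0.563, -3.091, -0.0]
force: [0.1, -0.3, 0.2]
grip_width: 0.005
grasp_force: 0.0
```

move_arm(increments=[[[0,0,0.01],[0,0,0]],[[0,0,0.02],[0,0,0]],[[0,0,0.02],[0,0,0]]])

```text
t: 3.93
ee_pos: [0.601, 0.1, 0.0952]
ee_rot: [0.563, -3.09, -0.0]
force: [0.2, -0.8, -0.2]
grip_width: 0.008
grasp_force: 0.0
```

move_arm(increments=[[[0,0,0.01],[0,0,0]],[[0,0,0.013],[0,0,0]],[[0,0,0.013],[0,0,0]]])

```text
t: 4.18
ee_pos: [0.6011, 0.1, 0.0934]
ee_rot: [0.563, -3.09, 0.0]
force: [-0.7, 0.9, 0.6]
grip_width: 0.003
grasp_force: 0.0
```

move_arm(increments=[[[0,0,0.01],[0,0,0]],[[0,0,0.01],[0,0,0]]])

```text
t: 4.35
ee_pos: [0.6013, 0.1, 0.0923]
ee_rot: [-0.563, 3.09, -0.0]
force: [-0.3, -0.5, 0.9]
grip_width: 0.004
grasp_force: 0.4
```

move_arm(increments=[[[0,0,0.01],[0,0,0]],[[0,0,0.01],[0,0,0]]])

```text
t: 4.52
ee_pos: [0.6014, 0.1, 0.0922]
ee_rot: [-0.563, 3.089, -0.001]
force: [-3.5, 0.4, 11.6]
grip_width: 0.005
grasp_force: 5.7
```

move_arm(increments=[[[0,0,-0.133],[0,0,0]],[[0,0,-0.133],[0,0,0]],[[0,0,-0.133],[0,0,0]],[[0,0,-0.133],[0,0,0]],[[0,0,-0.133],[0,0,0]],[[0,0,-0.133],[0,0,0]],[[0,0,-0.133],[0,0,0]]], hand=-0.4)

```text
t: 5.1
ee_pos: [0.601, 0.1, 0.1099]
ee_rot: [0.562, -3.09, -0.0]
force: [-0.0, -0.1, 0.3]
grip_width: 0.512
grasp_force: 0.0
```

move_arm(increments=[[[0,0,0.08],[0,0,0]],[[0,0,0.16],[0,0,0]],[[0,0,0.22],[0,0,0]],[[0,0,0.25],[0,0,0]],[[0,0,0.25],[0,0,0]]])

```text
t: 5.52
ee_pos: [0.6007, 0.1, 0.0719]
ee_rot: [0.562, -3.089, -0.001]
force: [0.2, 0.7, 0.2]
grip_width: 0.698
grasp_force: 0.0
```

move_arm(increments=[[[0,0,0],[0,0,0]],[[0,0,0],[0,0,0]],[[0,0,0],[0,0,0]],[[0,0,0],[0,0,0]],[[0,0,0],[0,0,0]],[[0,0,0],[0,0,0]]], hand=1, squeeze=6)

```text
t: 6.02
ee_pos: [0.6015, 0.0998, 0.0735]
ee_rot: [-0.562, 3.09, -0.001]
force: [0.3, -2.2, 3.0]
grip_width: 0.407
grasp_force: 6.0
```

```bash
python3 - <<'E'
from h import *
s=state(); print(s['force'],s['torque'],s['grip_width']*88,s['ee_pos'],s['ee_rot'],s['grasp_force'])
E
```

```text
[ 0.2907 -2.1559  2.9889] [-0.1466  0.011  -0.0285] 35.82251657948822 [0.6015 0.0998 0.0735] [-0.5624  3.0899 -0.0007] 5.988076301291585
```

move_arm(increments=[[[0,0,0],[0,0,0.02]],[[0,0,0],[0,0,0.045]],[[0,0,0],[0,0,0.07]],[[0,0,0],[0,0,0.09]],[[0,0,0],[0,0,0.105]],[[0,0,0],[0,0,0.115]]])

```text
t: 6.52
ee_pos: [0.6015, 0.1, 0.0735]
ee_rot: [-0.202, 3.134, -0.0]
force: [0.4, -1.5, 3.1]
grip_width: 0.411
grasp_force: 6.0
```

```bash
python3 - <<'E'
from h import *
s=state(); print(s['force'],s['torque'],s['grip_width']*88,s['ee_pos'],s['ee_rot'],s['effort'][5],s['q'][5])
E
```

```text
[ 0.3777 -1.5045  3.1288] [-0.1466 -0.1176  0.0431] 36.184874911097516 [0.6015 0.1    0.0735] [-0.2022  3.134  -0.0003] -0.08512317202985287 -1.7287695617220982
```

move_arm(increments=[[[0,0,0],[0,0,0.01]],[[0,0,0],[0,0,0.015]],[[0,0,0],[0,0,0.015]]])

```text
t: 6.77
ee_pos: [0.6015, 0.1, 0.0735]
ee_rot: [-0.157, 3.137, -0.0]
force: [0.6, -1.5, 5.7]
grip_width: 0.408
grasp_force: 6.0
```

```bash
python3 - <<'E'
from h import *
s=state(); print(s['force'],s['torque'],s['grip_width']*88,s['ee_pos'],s['ee_rot'],s['effort'][5],s['q'][5])
E
```

```text
[ 0.6152 -1.5048  5.697 ] [-0.2056 -0.038  -0.0506] 35.87432731671649 [0.6015 0.1    0.0735] [-0.1567  3.1366 -0.0002] 0.10886752512305975 -1.6997916211382746
```

move_arm(increments=[[[0,0,0],[0,0,0.01]],[[0,0,0],[0,0,0.015]],[[0,0,0],[0,0,0.015]]])

```text
t: 7.02
ee_pos: [0.6015, 0.1, 0.0734]
ee_rot: [-0.11, 3.139, -0.0]
force: [0.2, -1.0, 5.7]
grip_width: 0.406
grasp_force: 6.0
```

```bash
python3 - <<'E'
from h import *
s=state(); print(s['force'],s['torque'],s['grip_width']*88,s['ee_pos'],s['ee_rot'],s['effort'][5],s['q'][5])
E
```

```text
[ 0.2386 -1.0392  5.7425] [-0.1839 -0.1551  0.1055] 35.69976794110204 [0.6015 0.1    0.0734] [-0.1097  3.1388 -0.0002] 0.30321473255753517 -1.669820038529723
```

move_arm(increments=[[[0,0,0],[0,0,0.01]],[[0,0,0],[0,0,0.015]],[[0,0,0],[0,0,0.015]]])

```text
t: 7.27
ee_pos: [0.6014, 0.1, 0.0733]
ee_rot: [-0.062, 3.14, -0.0]
force: [0.4, -0.8, 5.4]
grip_width: 0.413
grasp_force: 6.1
```

```bash
python3 - <<'E'
from h import *
s=state(); print(s['force'],s['torque'],s['grip_width']*88,s['ee_pos'],s['ee_rot'],s['effort'][5],s['q'][5])
E
```

```text
[ 0.4299 -0.7515  5.4354] [-0.1404 -0.2005  0.1863] 36.3795733020462 [0.6014 0.1    0.0733] [-0.0623  3.1403 -0.0002] 0.3696246352046728 -1.6396658600807832
```

move_arm(increments=[[[0,0,0],[0,0,-0.009]],[[0,0,0],[0,0,-0.009]],[[0,0,0],[0,0,-0.018]],[[0,0,0],[0,0,-0.018]],[[0,0,-0.2],[0,0,-0.018]],[[0,0,-0.45],[0,0,-0.018]],[[0,0,-0.7],[0,0,-0.018]],[[0,0,-0.92],[0,0,-0.018]]], hand=-0.4)

```text
t: 7.93
ee_pos: [0.601, 0.1001, 0.2132]
ee_rot: [-0.12, 3.139, 0.0]
force: [-0.4, 0.9, 0.4]
grip_width: 0.7
grasp_force: 0.0
```

move_arm(increments=[[[0,0,0],[0,0,0]],[[0,0,0],[0,0,0]]])

```text
t: 8.1
ee_pos: [0.6016, 0.1001, 0.2124]
ee_rot: [-0.12, 3.136, -0.0]
force: [-0.2, 0.3, -0.3]
grip_width: 0.698
grasp_force: 0.0
```

```bash
cat > cup.py <<'E'
from h import *
def cups(tag):
    s=state(); c=calibration("wrist"); im=get_image("wrist"); cv2.imwrite(f"pics/{tag}.png",cv2.cvtColor(im,cv2.COLOR_RGB2BGR))
    x,y=proj(c,[.5172,.0927,.044]).astype(int); w=70
    g=cv2.cvtColor(im,cv2.COLOR_RGB2GRAY)[y-w:y+w,x-w:x+w]; g=cv2.resize(g,None,fx=4,fy=4,interpolation=cv2.INTER_CUBIC)
    h=cv2.HoughCircles(cv2.GaussianBlur(g,(7,7),0),cv2.HOUGH_GRADIENT_ALT,1,30,param1=120,param2=.6,minRadius=60,maxRadius=110)
    print(tag,s['t'],s['ee_pos'],s['ee_rot'],'expect',x,y)
    if h is not None:
        for u,v,r in h[0][:6]:
            uv=(u+.5)/4-.5+x-w,(v+.5)/4-.5+y-w; print(np.array(uv),r/4,onz(c,uv,.044))
E
python3 -c "
from cup import *
cups('w3')"
```

```text
w3 8.1 [0.6016 0.1001 0.2124] [-0.1198  3.1362 -0.0002] expect 317 117
[319.375 114.125] 22.471243 [0.5142 0.0941 0.044 ]
```

move_arm(increments=[[[0.12,-0.22,0],[0,0,0]],[[0.24,-0.46,0],[0,0,0]],[[0.37,-0.685,0],[0,0,0]],[[0.37,-0.685,0],[0,0,0]]])

```text
t: 8.48
ee_pos: [0.551, -0.0111, 0.2092]
ee_rot: [0.112, -3.135, 0.0]
force: [0.0, -0.2, 0.7]
grip_width: 0.697
grasp_force: 0.0
```

move_arm(increments=[[[0.12,-0.22,0],[0,0,0]],[[0.24,-0.46,0],[0,0,0]],[[0.37,-0.685,0],[0,0,0]],[[0.37,-0.685,0],[0,0,0]]])

```text
t: 8.82
ee_pos: [0.5038, -0.1175, 0.2093]
ee_rot: [0.112, -3.136, -0.001]
force: [0.1, -0.5, 0.0]
grip_width: 0.7
grasp_force: 0.0
```

move_arm(increments=[[[0.12,-0.22,0],[0,0,0]],[[0.24,-0.46,0],[0,0,0]],[[0.37,-0.685,0],[0,0,0]],[[0.37,-0.685,0],[0,0,0]],[[0.37,-0.685,0],[0,0,0]]])

```text
t: 9.23
ee_pos: [0.458, -0.2206, 0.2096]
ee_rot: [0.115, -3.137, -0.004]
force: [0.1, 0.3, -0.6]
grip_width: 0.698
grasp_force: 0.0
```

```bash
cat > caps.py <<'E'
from h import *
def caps(tag,zt=.061):
    s=state(); c=calibration("wrist"); im=get_image("wrist"); cv2.imwrite(f"pics/{tag}.png",cv2.cvtColor(im,cv2.COLOR_RGB2BGR))
    hsv=cv2.cvtColor(im,cv2.COLOR_RGB2HSV); print(s['t'],s['ee_pos'],s['ee_rot'])
    for n,lo,hi in (("red",0,6),("yel",20,32),("blu",112,128)):
        m=cv2.inRange(hsv,(lo,150,100),(hi,255,255)); k,_,st,ce=cv2.connectedComponentsWithStats(m)
        for i in range(1,k):
            if st[i,4]>80: print(n,st[i],ce[i],onz(c,ce[i],zt))
E
python3 -c "
from caps import *
caps('v1')"
```

```text
9.2333 [ 0.458  -0.2206  0.2096] [ 0.1149 -3.1375 -0.0036]
red [538 153  11  12 113] [543.     158.2566] [ 0.3928 -0.0232  0.061 ]
red [348 197  30  30 703] [362.4211 211.138 ] [ 0.453  -0.1793  0.061 ]
yel [216 123  33  34 867] [231.9712 139.1038] [ 0.3965 -0.3012  0.061 ]
yel [296 137  30  32 743] [310.5505 152.4859] [ 0.403  -0.2314  0.061 ]
yel [252 201  30  30 708] [266.6794 215.9477] [ 0.4642 -0.2688  0.061 ]
yel [488 387  11  31  95] [494.2421 403.6947] [ 0.6653 -0.0051  0.061 ]
blu [129 242  30  28 637] [143.6028 255.9874] [ 0.5133 -0.3876  0.061 ]
```

View pics/v1.png

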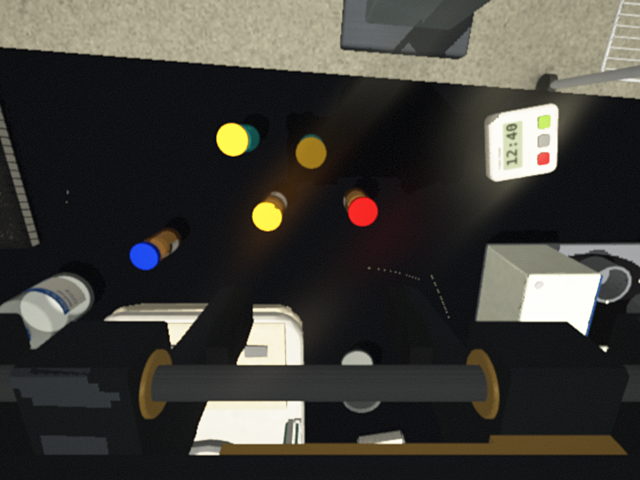

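move_arm(increments=[[[0.013,0.277,0],[0,0,0]],[[0.013,0.277,0.25],[0,0,0]],[[0.013,0.277,0.5],[0,0,0]],[[0.013,0.277,0.75],[0,0,0]],[[0.013,0.277,0.75],[0,0,0]],[[0.013,0.277,0.75],[0,0,0]]])

```text
t: 9.78
ee_pos: [0.4535, -0.1771, 0.098]
ee_rot: [0.123, -3.136, -0.004]
force: [-0.1, 0.2, 0.4]
grip_width: 0.699
grasp_force: 0.0
```

```bash
python3 -c "
from caps import *
caps('v2')
s=state();c=calibration('wrist');X=s['ee_pos'];Rt=R.from_rotvec(s['ee_rot'])
print([proj(c,X+Rt.apply([0,0,d])) for d in (0,.02,.035)])"
```

```text
9.7833 [ 0.4535 -0.1771  0.098 ] [ 0.1225 -3.1363 -0.0039]
red [ 294  234   42   43 1457] [314.6637 254.9677] [ 0.4531 -0.1793  0.061 ]
yel [ 87 125  53  50 469] [119.3177 148.3966] [ 0.3959 -0.2973  0.061 ]
yel [ 209  146   48   48 1553] [232.9317 172.1372] [ 0.4045 -0.2315  0.061 ]
yel [152 239  47  44 407] [179.2039 256.516 ] [ 0.4608 -0.2656  0.061 ]
yel [139 350  32  68 713] [151.216  384.7265] [ 0.5625 -0.2901  0.061 ]
yel [467 350  32  68 698] [486.3138 384.0358] [ 0.5433 -0.0476  0.061 ]
yel [ 430  436  191   19 1339] [530.882 445.59 ] [ 0.5979 -0.      0.061 ]
yel [231 444  61  11 296] [259.9088 448.6284] [ 0.617  -0.2099  0.061 ]
yel [293 444  29  10 100] [307.47 448.08] [ 0.6136 -0.173   0.061 ]
yel [318 445  39   9 133] [336.5564 449.8647] [ 0.6137 -0.1502  0.061 ]
yel [351 444  80  10 364] [390.7335 448.4588] [ 0.6091 -0.1083  0.061 ]
blu [  0 295  28  29 357] [ 13.7003 306.577 ] [ 0.5055 -0.3776  0.061 ]
[array([318.1667, 280.4653]), array([318.2512, 266.0723]), array([318.3051, 256.8845])]
```

move_arm(increments=[[[0,-0.015,0.15],[0,0,0]],[[0,-0.015,0.32],[0,0,0]],[[0,-0.015,0.5],[0,0,0]],[[0,-0.015,0.62],[0,0,0]],[[0,-0.015,0.62],[0,0,0]],[[0,-0.015,0.62],[0,0,0]]])

```text
t: 10.33
ee_pos: [0.4548, -0.1814, 0.0071]
ee_rot: [-0.12, 3.138, -0.002]
force: [0.3, 0.8, 0.8]
grip_width: 0.698
grasp_force: 0.0
```

move_arm(increments=[[[0,0,0],[0,0,0]],[[0,0,0],[0,0,0]],[[0,0,0],[0,0,0]],[[0,0,0],[0,0,0]],[[0,0,0],[0,0,0]],[[0,0,0],[0,0,0]],[[0,0,0],[0,0,0]]], hand=1, squeeze=10)

```text
t: 10.92
ee_pos: [0.4539, -0.1811, 0.0058]
ee_rot: [-0.12, 3.139, -0.0]
force: [-0.6, 0.5, 2.9]
grip_width: 0.283
grasp_force: 10.0
```

move_arm(increments=[[[0,0,-0.1],[0,0,0]],[[0,0,-0.3],[0,0,0]],[[0,0,-0.55],[0,0,0]],[[0,0,-0.8],[0,0,0]],[[0,0,-0.8],[0,0,0]]])

```text
t: 11.33
ee_pos: [0.456, -0.1825, 0.1316]
ee_rot: [-0.12, 3.131, -0.011]
force: [-0.6, -0.6, 0.3]
grip_width: 0.289
grasp_force: 10.0
```

move_arm(increments=[[[-0.05,0.15,0],[0,0,0]],[[-0.11,0.35,0],[0,0,0]],[[-0.17,0.55,0],[0,0,0]],[[-0.23,0.75,0],[0,0,0]],[[-0.276,0.897,0],[0,0,0]],[[-0.276,0.897,0],[0,0,0]]])

```text
t: 11.83
ee_pos: [0.4847, -0.0404, 0.1251]
ee_rot: [0.125, -3.138, -0.002]
force: [0.3, -0.2, -0.6]
grip_width: 0.285
grasp_force: 10.0
```

move_arm(increments=[[[-0.05,0.15,0],[0,0,0]],[[-0.11,0.35,0],[0,0,0]],[[-0.17,0.55,0],[0,0,0]],[[-0.23,0.75,0],[0,0,0]],[[-0.276,0.897,0],[0,0,0]],[[-0.276,0.897,0],[0,0,0]],[[-0.276,0.897,0],[0,0,0]]])

```text
t: 12.42
ee_pos: [0.5157, 0.0937, 0.125]
ee_rot: [0.122, -3.138, 0.0]
force: [-0.3, -0.6, 0.0]
grip_width: 0.286
grasp_force: 10.0
```

```bash
python3 -c "
from cup import *
s=state();print(s['ee_pos'],s['ee_rot'],s['force'],s['grip_width'])
cups('w4')"
```

```text
[0.5157 0.0937 0.125 ] [ 0.1223 -3.1385  0.0005] [-0.3021 -0.5852  0.0485] 0.28585652983910675
w4 12.4167 [0.5157 0.0937 0.125 ] [ 0.1223 -3.1385  0.0005] expect 317 236
[317.125 235.375] 23.6407 [0.5161 0.0927 0.044 ]
```

move_arm(increments=[[[0,0,0.15],[0,0,0]],[[0,0,0.3],[0,0,0]],[[0,0,0.4],[0,0,0]],[[0,0,0.45],[0,0,0]],[[0,0,0.5],[0,0,0]],[[0,0,0.55],[0,0,0]],[[0,0,0.58],[0,0,0]],[[0,0,0.58],[0,0,0]]])

```text
t: 13.13
ee_pos: [0.5156, 0.0934, 0.0381]
ee_rot: [0.119, -3.139, -0.0]
force: [0.0, -0.6, 0.8]
grip_width: 0.287
grasp_force: 10.0
```

move_arm(increments=[[[0,0,0.03],[0,0,0]],[[0,0,0.06],[0,0,0]],[[0,0,0.09],[0,0,0]],[[0,0,0.09],[0,0,0]],[[0,0,0.09],[0,0,0]]])

```text
t: 13.55
ee_pos: [0.5157, 0.0937, 0.0249]
ee_rot: [0.12, -3.139, 0.0]
force: [-0.3, -0.6, -0.2]
grip_width: 0.286
grasp_force: 10.0
```

move_arm(increments=[[[0,0,0],[0,0,0]],[[0,0,0],[0,0,0]],[[0,0,0],[0,0,0]],[[0,0,0],[0,0,0]],[[0,0,0],[0,0,0]],[[0,0,0],[0,0,0]]], hand=-0.2)

```text
t: 14.05
ee_pos: [0.5158, 0.0936, 0.0251]
ee_rot: [-0.12, 3.139, -0.0]
force: [0.7, -0.0, -0.3]
grip_width: 0.602
grasp_force: 0.0
```

move_arm(increments=[[[0,0,-0.1],[0,0,0]],[[0,0,-0.25],[0,0,0]],[[0,0,-0.5],[0,0,0]],[[0,0,-0.75],[0,0,0]],[[0,0,-1],[0,0,0]],[[0,0,-1],[0,0,0]],[[0,0,-1],[0,0,0]]])

```text
t: 14.63
ee_pos: [0.5164, 0.0937, 0.1766]
ee_rot: [-0.12, 3.135, -0.001]
force: [0.2, 0.7, -0.6]
grip_width: 0.602
grasp_force: 0.0
```

```bash
python3 - <<'E'
from caps import *
caps('v3',.079)
cs=calibration("side"); im=get_image("side"); hsv=cv2.cvtColor(im,cv2.COLOR_RGB2HSV); m=cv2.inRange(hsv,(0,150,100),(6,255,255)); k,_,st,ce=cv2.connectedComponentsWithStats(m)
print([(st[i],ce[i]) for i in range(1,k) if st[i,4]>15 and 230<st[i,0]<400])
E
```

```text
14.6333 [0.5164 0.0937 0.1766] [-0.1197  3.1353 -0.0005]
red [216  56  15  16 154] [223.4481  63.6948] [0.4024 0.0186 0.079 ]
red [305 218  33  26 550] [323.46   231.5436] [0.5191 0.0978 0.079 ]
[(array([281, 295,  11,   8,  72], dtype=int32), array([286.3611, 298.2917]))]
```

```bash
python3 - <<'E'
from h import *
c=calibration("wrist");cs=calibration("side")
X=tri((P(c),P(cs)),((321.5,231),(286.4,298.3)));print(X,proj(c,X),proj(cs,X))
print(onz(cs,(286.4,298.3),.078), onz(c,(321.5,234),.079))
a=cv2.imread("pics/v3.png")[190:290,260:390];b=cv2.cvtColor(get_image("side"),cv2.COLOR_RGB2BGR)[260:340,235:339]
cv2.imwrite("pics/c5.png",np.vstack([cv2.resize(a,(390,300),interpolation=cv2.INTER_CUBIC),cv2.resize(b,(390,300),interpolation=cv2.INTER_CUBIC)]))
E
```

```text
[0.5152 0.096  0.0799] [321.3959 230.2475] [286.3072 298.2695]
[0.516  0.0935 0.078 ] [0.5185 0.0964 0.079 ]
```

View pics/c5.png

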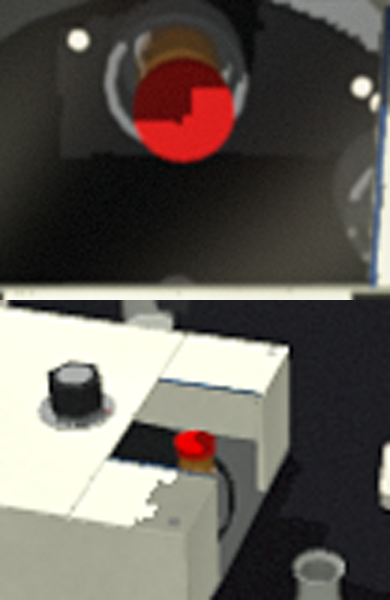

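move_arm(increments=[[[-0.2,0,0],[0,0,0.06]],[[-0.4,0,0],[0,0,0.12]],[[-0.568,0,0],[0,0,0.18]],[[-0.568,0,0],[0,0,0.24]],[[-0.568,0,0],[0,0,0.3]],[[-0.568,0,0],[0,0,0.36]],[[-0.568,0,0],[0,0,0.42]],[[-0.568,0,0],[0,0,0.48]]], hand=-0.4)

```text
t: 15.45
ee_pos: [0.6002, 0.1001, 0.173]
ee_rot: [-1.351, -2.833, 0.002]
force: [-0.1, 0.4, 0.4]
grip_width: 0.699
grasp_force: 0.0
```

move_arm(increments=[[[0,0,0],[0,0,0.044]],[[0,0,0],[0,0,0.044]],[[0,0,0],[0,0,0.044]]])

```text
t: 15.7
ee_pos: [0.6004, 0.1001, 0.1736]
ee_rot: [-1.462, -2.778, 0.002]
force: [-0.3, 0.1, 0.1]
grip_width: 0.7
grasp_force: 0.0
```

```bash
python3 - <<'E'
from h import *
s=state(); m=R.from_rotvec(s['ee_rot']).as_matrix(); yaw=np.arctan2(m[1,1],m[0,1])
d=m.T@(np.array([.6015,.0999,.0745])-s['ee_pos']); print(s['ee_pos'],np.degrees(yaw),s['q'],'shift',d/.15,'turn',(yaw-np.radians(34.4))/2)
E
```

```text
[0.6004 0.1001 0.1736] 34.47779803391571 [-0.0291  0.5131  1.1893 -0.      1.4417 -0.6308] shift [-0.0063  0.0068  0.6609] turn 0.0006789159217037155
```

move_arm(increments=[[[-0.006,0.007,0.2],[0,0,0]],[[-0.006,0.007,0.4],[0,0,0]],[[-0.006,0.007,0.55],[0,0,0]],[[-0.006,0.007,0.62],[0,0,0]],[[-0.006,0.007,0.66],[0,0,0]],[[-0.006,0.007,0.66],[0,0,0]]])

```text
t: 16.2
ee_pos: [0.6019, 0.1, 0.0753]
ee_rot: [-1.465, -2.778, 0.001]
force: [0.2, -0.6, 0.0]
grip_width: 0.7
grasp_force: 0.0
```

move_arm(increments=[[[0,0,0],[0,0,0]],[[0,0,0],[0,0,0]],[[0,0,0],[0,0,0]],[[0,0,0],[0,0,0]],[[0,0,0],[0,0,0]]], hand=1, squeeze=6)

```text
t: 16.62
ee_pos: [0.6022, 0.0998, 0.0769]
ee_rot: [1.466, 2.777, 0.0]
force: [-2.0, -1.3, 4.4]
grip_width: 0.407
grasp_force: 6.0
```

```bash
cat > st.py <<'E'
from h import *
s=state(); m=R.from_rotvec(s['ee_rot']).as_matrix(); yaw=np.arctan2(m[1,1],m[0,1])
print('t',s['t'],s['ee_pos'],'yaw',np.degrees(yaw),'F',s['force'],'T',s['torque'],'w',s['grip_width']*88,'eff6',s['effort'][5],'q6',s['q'][5])
E
python3 st.py
```

```text
t 16.6167 [0.6022 0.0998 0.0769] yaw 34.33368049579102 F [-2.0163 -1.2693  4.391 ] T [-0.3048  0.4175  0.0863] w 35.807829780320986 eff6 0.07143254857510328 q6 -0.6283708211212106
```

move_arm(increments=[[[0,0,0],[0,0,-0.015]],[[0,0,0],[0,0,-0.045]],[[0,0,0],[0,0,-0.08]],[[0,0,0],[0,0,-0.12]],[[0,0,0],[0,0,-0.16]],[[0,0,0],[0,0,-0.2]],[[0,0,0],[0,0,-0.24]],[[0,0,0],[0,0,-0.27]]])

```text
t: 17.28
ee_pos: [0.6023, 0.0999, 0.0769]
ee_rot: [0.667, 3.069, 0.0]
force: [-1.8, -0.1, 4.7]
grip_width: 0.407
grasp_force: 6.0
```

```bash
python3 st.py
```

```text
t 17.2833 [0.6023 0.0999 0.0769] yaw 65.49248310622465 F [-1.7936 -0.0677  4.6841] T [-0.0677  0.2378 -0.0673] w 35.84146750300269 eff6 0.6240370497107506 q6 -1.172244280147932
```

move_arm(increments=[[[0,0,0],[0,0,-0.03]],[[0,0,0],[0,0,-0.07]],[[0,0,0],[0,0,-0.11]],[[0,0,0],[0,0,-0.15]],[[0,0,0],[0,0,-0.19]],[[0,0,0],[0,0,-0.22]],[[0,0,0],[0,0,-0.24]],[[0,0,0],[0,0,-0.2536]]])

```text
t: 17.95
ee_pos: [0.6023, 0.1, 0.0769]
ee_rot: [-0.122, 3.138, 0.0]
force: [-1.1, -0.4, 4.2]
grip_width: 0.407
grasp_force: 6.0
```

```bash
python3 st.py
```

```text
t 17.95 [0.6023 0.1    0.0769] yaw 94.43869215541534 F [-1.0996 -0.4366  4.1709] T [ 0.0006  0.2024 -0.0457] w 35.85051394177055 eff6 0.15167741104960442 q6 -1.6774538730111095
```

move_arm(increments=[[[0,0,0],[0,0,0]],[[0,0,0],[0,0,0]],[[0,0,0],[0,0,0]],[[0,0,-0.1],[0,0,0]],[[0,0,-0.35],[0,0,0]],[[0,0,-0.6],[0,0,0]],[[0,0,-0.903],[0,0,0]],[[0,0,-0.903],[0,0,0]]], hand=-0.4)

```text
t: 18.62
ee_pos: [0.6044, 0.1, 0.2192]
ee_rot: [-0.117, 3.127, -0.001]
force: [0.0, -0.4, 0.4]
grip_width: 0.7
grasp_force: 0.0
```

```bash
python3 st.py; python3 -c "
from cup import *
cups('w5')"
```

```text
t 18.6167 [0.6044 0.1    0.2192] yaw 94.29650621597827 F [ 0.0001 -0.4287  0.4295] T [ 0.0697 -0.046  -0.0012] w 61.612795120774905 eff6 0.003697670908877626 q6 -1.674786951475169
w5 18.6167 [0.6044 0.1    0.2192] [-0.1173  3.1269 -0.0013] expect 317 112
[317.625 109.875] 22.677092 [0.515  0.0922 0.044 ]
```

move_arm(increments=[[[0.1,-0.22,0],[0,0,0]],[[0.22,-0.48,0],[0,0,0]],[[0.34,-0.73,0],[0,0,0]],[[0.368,-0.794,0],[0,0,0]]])

```text
t: 19.0
ee_pos: [0.554, -0.0267, 0.2102]
ee_rot: [0.113, -3.137, 0.001]
force: [-0.5, -1.5, 0.8]
grip_width: 0.699
grasp_force: 0.0
```

move_arm(increments=[[[0.12,-0.25,0],[0,0,0]],[[0.24,-0.5,0],[0,0,0]],[[0.34,-0.75,0],[0,0,0]],[[0.368,-0.794,0],[0,0,0]]])

```text
t: 19.33
ee_pos: [0.5084, -0.1501, 0.2103]
ee_rot: [0.111, -3.138, 0.0]
force: [0.1, 0.4, -0.0]
grip_width: 0.701
grasp_force: 0.0
```

move_arm(increments=[[[0.12,-0.25,0.1],[0,0,0]],[[0.24,-0.5,0.3],[0,0,0]],[[0.34,-0.75,0.5],[0,0,0]],[[0.368,-0.794,0.7],[0,0,0]],[[0.368,-0.794,0.7],[0,0,0]],[[0.368,-0.794,0.7],[0,0,0]]])

```text
t: 19.83
ee_pos: [0.4627, -0.2683, 0.104]
ee_rot: [0.115, -3.135, -0.007]
force: [0.5, -0.4, 0.7]
grip_width: 0.7
grasp_force: 0.0
```

```bash
python3 st.py; python3 -c "
from caps import *
caps('v4')"
```

```text
t 19.8333 [ 0.4627 -0.2683  0.104 ] yaw 94.19284561160697 F [ 0.532  -0.4327  0.7156] T [ 0.0292  0.0328 -0.0191] w 61.581332005729465 eff6 -0.194318275898695 q6 -2.3911060593538664
19.8333 [ 0.4627 -0.2683  0.104 ] [ 0.1148 -3.1354 -0.007 ]
yel [ 248  121   81   76 2204] [299.0254 162.3072] [ 0.4055 -0.2839  0.061 ]
yel [ 364  141   47   47 1689] [386.8609 164.5163] [ 0.403  -0.2308  0.061 ]
yel [ 297  233   43   43 1023] [317.3871 249.8739] [ 0.4608 -0.2688  0.061 ]
yel [139 351  26  67 544] [148.8842 390.8566] [ 0.582  -0.3868  0.061 ]
yel [467 350  32  69 698] [486.1648 384.2536] [ 0.5583 -0.1353  0.061 ]
yel [382 436 140  18 812] [459.0936 447.1995] [ 0.6202 -0.1436  0.061 ]
yel [518 436 108  18 825] [570.1212 444.2339] [ 0.6111 -0.0555  0.061 ]
yel [222 445  32   9 154] [237.7792 448.9675] [ 0.6343 -0.3202  0.061 ]
yel [255 445  34   9 143] [271.2797 449.035 ] [ 0.6325 -0.2935  0.061 ]
yel [290 444  93  10 438] [336.2489 448.7466] [ 0.6286 -0.2416  0.061 ]
blu [120 289  44  33 357] [145.8039 304.1653] [ 0.5088 -0.3835  0.061 ]
```

move_arm(increments=[[[-0.01,0,0.15],[0,0,0]],[[-0.01,0,0.32],[0,0,0]],[[-0.01,0,0.5],[0,0,0]],[[-0.01,0,0.63],[0,0,0]],[[-0.01,0,0.655],[0,0,0]],[[-0.01,0,0.655],[0,0,0]]])

```text
t: 20.38
ee_pos: [0.4663, -0.2677, 0.0089]
ee_rot: [-0.121, 3.139, 0.0]
force: [0.3, -0.0, 0.1]
grip_width: 0.699
grasp_force: 0.0
```

move_arm(increments=[[[0,0,0],[0,0,0]],[[0,0,0],[0,0,0]],[[0,0,0],[0,0,0]],[[0,0,0],[0,0,0]],[[0,0,0],[0,0,0]],[[0,0,0],[0,0,0]],[[0,0,0],[0,0,0]]], hand=1, squeeze=10)

```text
t: 20.97
ee_pos: [0.4655, -0.2689, 0.0086]
ee_rot: [-0.118, 3.139, -0.001]
force: [0.5, 1.0, 2.5]
grip_width: 0.283
grasp_force: 9.8
```

```bash
python3 st.py
```

```text
t 20.9667 [ 0.4655 -0.2689  0.0086] yaw 94.3090236596211 F [0.4614 0.9813 2.4998] T [-0.0022  0.0187 -0.0082] w 24.930971938633817 eff6 0.00021517485947697423 q6 -2.390157089023724
```

move_arm(increments=[[[0,0,-0.1],[0,0,0]],[[0,0,-0.3],[0,0,0]],[[0,0,-0.55],[0,0,0]],[[0,0,-0.8],[0,0,0]],[[0,0,-0.8],[0,0,0]]])

```text
t: 21.38
ee_pos: [0.4676, -0.2705, 0.1348]
ee_rot: [-0.118, 3.131, -0.013]
force: [0.2, -1.1, -0.3]
grip_width: 0.286
grasp_force: 9.9
```

move_arm(increments=[[[-0.04,0.18,0],[0,0,0]],[[-0.09,0.4,0],[0,0,0]],[[-0.13,0.6,0],[0,0,0]],[[-0.175,0.794,0],[0,0,0]]])

```text
t: 21.72
ee_pos: [0.4822, -0.1465, 0.1278]
ee_rot: [0.118, -3.139, -0.001]
force: [0.5, -0.3, -0.5]
grip_width: 0.281
grasp_force: 9.9
```

move_arm(increments=[[[-0.04,0.2,0],[0,0,0]],[[-0.09,0.42,0],[0,0,0]],[[-0.13,0.62,0],[0,0,0]],[[-0.175,0.794,0],[0,0,0]]])

```text
t: 22.05
ee_pos: [0.4994, -0.0252, 0.1278]
ee_rot: [0.119, -3.139, -0.001]
force: [0.3, -1.3, -0.7]
grip_width: 0.289
grasp_force: 9.9
```

move_arm(increments=[[[-0.04,0.2,0],[0,0,0]],[[-0.09,0.42,0],[0,0,0]],[[-0.13,0.62,0],[0,0,0]],[[-0.175,0.794,0],[0,0,0]],[[-0.175,0.794,0],[0,0,0]],[[-0.175,0.794,0],[0,0,0]]])

```text
t: 22.55
ee_pos: [0.5167, 0.0945, 0.1277]
ee_rot: [0.122, -3.138, 0.0]
force: [-0.0, -0.8, -1.5]
grip_width: 0.287
grasp_force: 9.9
```

```bash
python3 st.py
```

```text
t 22.55 [0.5167 0.0945 0.1277] yaw 94.45684279761886 F [-0.0099 -0.7618 -1.4595] T [0.0246 0.028  0.0131] w 25.21778350658786 eff6 0.16300905961543322 q6 -1.6931973574081685
```

move_arm(increments=[[[0,-0.007,0.15],[0,0,0]],[[0,-0.007,0.3],[0,0,0]],[[0,-0.007,0.4],[0,0,0]],[[0,-0.007,0.45],[0,0,0]],[[0,-0.007,0.5],[0,0,0]],[[0,-0.007,0.55],[0,0,0]],[[0,-0.007,0.58],[0,0,0]],[[0,-0.007,0.58],[0,0,0]]])

```text
t: 23.22
ee_pos: [0.5169, 0.0923, 0.0408]
ee_rot: [0.118, -3.139, -0.0]
force: [0.2, -0.2, -0.1]
grip_width: 0.281
grasp_force: 9.9
```

```bash
python3 st.py
```

```text
t 23.2167 [0.5169 0.0923 0.0408] yaw 94.30415046626082 F [ 0.1631 -0.1732 -0.0564] T [ 0.0524 -0.0067 -0.0221] w 24.75517242253065 eff6 -0.002562450390541926 q6 -1.6949117036279244
```

move_arm(increments=[[[0,0,0.03],[0,0,0]],[[0,0,0.06],[0,0,0]],[[0,0,0.083],[0,0,0]],[[0,0,0.083],[0,0,0]],[[0,0,0.083],[0,0,0]]])

```text
t: 23.63
ee_pos: [0.517, 0.0925, 0.0287]
ee_rot: [0.118, -3.139, -0.0]
force: [0.1, -0.3, -0.5]
grip_width: 0.283
grasp_force: 9.9
```

move_arm(increments=[[[0,0,0],[0,0,0]],[[0,0,0],[0,0,0]],[[0,0,0],[0,0,0]],[[0,0,0],[0,0,0]],[[0,0,0],[0,0,0]],[[0,0,0],[0,0,0]]], hand=-0.2)

```text
t: 24.13
ee_pos: [0.5171, 0.0925, 0.0288]
ee_rot: [-0.118, 3.139, -0.0]
force: [-0.8, 0.1, -0.4]
grip_width: 0.601
grasp_force: 0.0
```

move_arm(increments=[[[0,0,-0.1],[0,0,0]],[[0,0,-0.25],[0,0,0]],[[0,0,-0.5],[0,0,0]],[[0,0,-0.75],[0,0,0]],[[0,0,-1],[0,0,0]],[[0,0,-1],[0,0,0]],[[0,0,-1],[0,0,0]]])

```text
t: 24.72
ee_pos: [0.5177, 0.0925, 0.1804]
ee_rot: [-0.118, 3.135, -0.001]
force: [-0.7, 0.3, -1.7]
grip_width: 0.597
grasp_force: 0.0
```

```bash
python3 st.py; python3 - <<'E'
from caps import *
c=calibration("wrist");caps('v5',.079)
cs=calibration("side"); hsv=cv2.cvtColor(get_image("side"),cv2.COLOR_RGB2HSV); m=cv2.inRange(hsv,(20,150,60),(32,255,255)); k,_,st,ce=cv2.connectedComponentsWithStats(m)
for i in range(1,k):
    if st[i,4]>15 and 230<st[i,0]<330: print(st[i],ce[i],onz(cs,ce[i],.078))
E
```

```text
t 24.7167 [0.5177 0.0925 0.1804] yaw 94.32831730895522 F [-0.7122  0.2692 -1.6512] T [ 0.0166  0.0109 -0.0377] w 52.56740860049044 eff6 -0.00047503961468464695 q6 -1.6948010985504922
24.7167 [0.5177 0.0925 0.1804] [-0.1185  3.1353 -0.0005]
red [219  55  14  16 139] [225.5827  62.6475] [0.4024 0.0181 0.079 ]
yel [302 207  33  35 915] [317.8426 224.5978] [0.516  0.0918 0.079 ]
[279 289   5   5  20] [280.75 290.65] [0.544  0.0654 0.078 ]
[282 293  11  10  82] [286.8049 297.5244] [0.5165 0.0898 0.078 ]
```

move_arm(increments=[[[-0.2,0.007,0],[0,0,0.06]],[[-0.4,0.007,0],[0,0,0.12]],[[-0.565,0.007,0],[0,0,0.18]],[[-0.565,0.007,0],[0,0,0.24]],[[-0.565,0.007,0],[0,0,0.3]],[[-0.565,0.007,0],[0,0,0.36]],[[-0.565,0.007,0],[0,0,0.42]],[[-0.565,0.007,0],[0,0,0.48]]], hand=-0.4)

```text
t: 25.48
ee_pos: [0.6009, 0.0999, 0.1764]
ee_rot: [-1.351, -2.832, 0.003]
force: [0.1, 0.2, -0.8]
grip_width: 0.701
grasp_force: 0.0
```

move_arm(increments=[[[0,0,0],[0,0,0.043]],[[0,0,0],[0,0,0.043]],[[0,0,0],[0,0,0.043]]])

```text
t: 25.73
ee_pos: [0.601, 0.0999, 0.1772]
ee_rot: [-1.461, -2.779, 0.002]
force: [-0.3, -0.3, 0.2]
grip_width: 0.697
grasp_force: 0.0
```

```bash
cat >> st.py <<'E'
d=m.T@(np.array([.602,.0999,.0745])-s['ee_pos']); print('shift to knob',d/.15)
E
python3 st.py
```

```text
t 25.7333 [0.601  0.0999 0.1772] yaw 34.54452320294704 F [-0.266  -0.316   0.2006] T [-0.0546  0.0047  0.0038] w 61.34291632679866 eff6 0.31626700423657894 q6 -0.6322546264275553
shift to knob [-0.0046  0.0069  0.6848]
```

move_arm(increments=[[[-0.005,0.007,0.2],[0,0,0]],[[-0.005,0.007,0.4],[0,0,0]],[[-0.005,0.007,0.57],[0,0,0]],[[-0.005,0.007,0.65],[0,0,0]],[[-0.005,0.007,0.685],[0,0,0]],[[-0.005,0.007,0.685],[0,0,0]]])

```text
t: 26.23
ee_pos: [0.6022, 0.0999, 0.0746]
ee_rot: [-1.462, -2.778, 0.002]
force: [0.8, -0.2, 0.5]
grip_width: 0.699
grasp_force: 0.0
```

move_arm(increments=[[[0,0,0],[0,0,0]],[[0,0,0],[0,0,0]],[[0,0,0],[0,0,0]],[[0,0,0],[0,0,0]],[[0,0,0],[0,0,0]]], hand=1, squeeze=6)

```text
t: 26.65
ee_pos: [0.6025, 0.0995, 0.0768]
ee_rot: [1.465, 2.779, -0.002]
force: [-4.3, -3.1, 4.5]
grip_width: 0.411
grasp_force: 6.0
```

```bash
python3 st.py
```

```text
t 26.65 [0.6025 0.0995 0.0768] yaw 34.407804003321175 F [-4.2951 -3.0731  4.5335] T [-0.5466  0.7049  0.0763] w 36.1724705682244 eff6 0.04413240007124841 q6 -0.6297121085887127
shift to knob [ 0.0043 -0.0009  0.0155]
```

move_arm(increments=[[[0,0,0],[0,0,-0.015]],[[0,0,0],[0,0,-0.045]],[[0,0,0],[0,0,-0.08]],[[0,0,0],[0,0,-0.12]],[[0,0,0],[0,0,-0.16]],[[0,0,0],[0,0,-0.2]],[[0,0,0],[0,0,-0.24]],[[0,0,0],[0,0,-0.27]]])

```text
t: 27.32
ee_pos: [0.6027, 0.0997, 0.0768]
ee_rot: [0.665, 3.07, -0.0]
force: [-3.0, -1.0, 4.2]
grip_width: 0.409
grasp_force: 6.0
```

move_arm(increments=[[[0,0,0],[0,0,-0.03]],[[0,0,0],[0,0,-0.07]],[[0,0,0],[0,0,-0.11]],[[0,0,0],[0,0,-0.15]],[[0,0,0],[0,0,-0.19]],[[0,0,0],[0,0,-0.22]],[[0,0,0],[0,0,-0.235]],[[0,0,0],[0,0,-0.24]]])

```text
t: 27.98
ee_pos: [0.6027, 0.1, 0.0768]
ee_rot: [-0.08, 3.14, 0.0]
force: [-2.5, 0.6, 5.2]
grip_width: 0.406
grasp_force: 6.0
```

```bash
python3 st.py
```

```text
t 27.9833 [0.6027 0.1    0.0768] yaw 92.91343343153547 F [-2.4652  0.6227  5.2368] T [ 0.0483  0.5024 -0.0475] w 35.738871887735456 eff6 -0.2603865321725607 q6 -1.6508227183376147
shift to knob [ 0.0049 -0.0006  0.0152]
```

move_arm(increments=[[[0,0,0],[0,0,-0.006]],[[0,0,0],[0,0,-0.012]],[[0,0,0],[0,0,-0.012]]])

```text
t: 28.23
ee_pos: [0.6028, 0.1, 0.0768]
ee_rot: [-0.115, 3.139, 0.0]
force: [-3.1, 0.0, 5.3]
grip_width: 0.405
grasp_force: 6.0
```

```bash
python3 st.py
```

```text
t 28.2333 [0.6028 0.1    0.0768] yaw 94.21326219904859 F [-3.1432  0.0377  5.2806] T [0.054  0.6149 0.0442] w 35.63726449814448 eff6 -0.09824033360928297 q6 -1.6734925825767237
shift to knob [ 0.0051 -0.0006  0.0153]
```

move_arm(increments=[[[0,0,0],[0,0,-0.006]],[[0,0,0],[0,0,-0.012]],[[0,0,0],[0,0,-0.012]]])

```text
t: 28.48
ee_pos: [0.603, 0.1001, 0.0767]
ee_rot: [-0.153, 3.137, 0.0]
force: [-2.8, 1.1, 6.6]
grip_width: 0.406
grasp_force: 6.0
```

```bash
python3 st.py
```

```text
t 28.4833 [0.603  0.1001 0.0767] yaw 95.57410218136744 F [-2.8222  1.0979  6.633 ] T [ 0.2027  0.3999 -0.1301] w 35.690151928246365 eff6 -0.29556107707321644 q6 -1.697419140935926
shift to knob [ 0.0066 -0.0004  0.0149]
```

move_arm(increments=[[[0,0,0],[0,0,-0.006]],[[0,0,0],[0,0,-0.012]],[[0,0,0],[0,0,-0.012]]])

```text
t: 28.73
ee_pos: [0.6033, 0.1001, 0.0766]
ee_rot: [-0.191, 3.134, 0.0]
force: [-1.1, 1.3, 5.8]
grip_width: 0.412
grasp_force: 6.0
```

```bash
python3 st.py
```

```text
t 28.7333 [0.6033 0.1001 0.0766] yaw 96.9709733279869 F [-1.1208  1.3003  5.8102] T [ 0.3089  0.1724 -0.1419] w 36.29932965491824 eff6 -0.33214520663022995 q6 -1.7217892437964009
shift to knob [ 0.0088 -0.      0.0142]
```

move_arm(increments=[[[0,0,0],[0,0,0.008]],[[0,0,0],[0,0,0.008]],[[0,0,0],[0,0,0.022]],[[0,0,0],[0,0,0.022]],[[0,0,-0.25],[0,0,0.022]],[[0,0,-0.5],[0,0,0.022]],[[0,0,-0.903],[0,0,0.022]],[[0,0,-0.903],[0,0,0.022]]], hand=-0.4)

```text
t: 29.4
ee_pos: [0.6039, 0.0999, 0.2166]
ee_rot: [-0.123, 3.132, -0.001]
force: [-0.5, 0.6, 0.2]
grip_width: 0.703
grasp_force: 0.0
```

```bash
python3 st.py; python3 -c "
from cup import *
cups('w6')
s=state();print(R.from_rotvec(s['ee_rot']).as_matrix().T@(np.array([.5133,-.3876,.2])-s['ee_pos'])/.15)"
```

```text
t 29.4 [0.6039 0.0999 0.2166] yaw 94.48118995109402 F [-0.5039  0.6382  0.1782] T [-0.0489 -0.006  -0.0156] w 61.825632461517856 eff6 0.0008452293150185142 q6 -1.6782278876726384
shift to knob [0.0192 0.0021 0.9474]
w6 29.4 [0.6039 0.0999 0.2166] [-0.1226  3.1325 -0.0009] expect 318 114
[ 0.8627 -3.192   0.1192]
```

```bash
sed -i 's/param2=.6/param2=P2/; s/def cups(tag)/def cups(tag,P2=.6)/' cup.py; python3 -c "
from cup import *
cups('w7',.4);cups('w8',.25)"
```

```text
w7 29.45 [0.6047 0.0999 0.2186] [-0.1225  3.1287 -0.0014] expect 318 112
[319.375 112.625] 23.49937 [0.5172 0.0935 0.044 ]
w8 29.5 [0.6042 0.0999 0.2153] [-0.1224  3.1317 -0.001 ] expect 318 113
[318.875 110.125] 22.488604 [0.514  0.0929 0.044 ]
```

```bash
python3 -c "
from h import *
c=calibration('side');s=calibration('scene')
print(onz(c,(274.5,234.8),.06),onz(c,(274.5,234.8),.04))
print('balance corner',onz(c,(537/4.4+190,130/4.4+220),.05), onz(s,(610/4+212,330/4+183),.05), onz(s,(740/4+212,245/4+183),.06))"
```

```text
[ 0.7068 -0.2562  0.06  ] [ 0.7236 -0.292   0.04  ]
balance corner [ 0.565  -0.2215  0.05  ] [ 0.5932 -0.231   0.05  ] [ 0.7241 -0.2165  0.06  ]
```

move_arm(increments=[[[0.1,-0.22,0],[0,0,0]],[[0.22,-0.48,0],[0,0,0]],[[0.34,-0.73,0],[0,0,0]],[[0.381,-0.806,0],[0,0,0]]])

```text
t: 29.88
ee_pos: [0.553, -0.0286, 0.2094]
ee_rot: [0.118, -3.135, -0.0]
force: [0.3, -0.9, 0.6]
grip_width: 0.701
grasp_force: 0.0
```

move_arm(increments=[[[0.12,-0.25,0],[0,0,0]],[[0.24,-0.5,0],[0,0,0]],[[0.35,-0.74,0],[0,0,0]],[[0.381,-0.806,0],[0,0,0]],[[0.381,-0.806,0],[0,0,0]]])

```text
t: 30.3
ee_pos: [0.5063, -0.152, 0.2098]
ee_rot: [0.116, -3.137, -0.002]
force: [-0.4, -0.2, 0.4]
grip_width: 0.701
grasp_force: 0.0
```

move_arm(increments=[[[0.01,-0.25,0],[0,0,0]],[[0.02,-0.5,0],[0,0,0]],[[0.03,-0.74,0],[0,0,0]],[[0.038,-0.785,0],[0,0,0]]])

```text
t: 30.63
ee_pos: [0.5113, -0.2708, 0.2096]
ee_rot: [0.119, -3.138, -0.001]
force: [-0.2, -0.2, -0.0]
grip_width: 0.702
grasp_force: 0.0
```

move_arm(increments=[[[0.01,-0.25,0.1],[0,0,0]],[[0.02,-0.5,0.3],[0,0,0]],[[0.03,-0.74,0.5],[0,0,0]],[[0.038,-0.785,0.68],[0,0,0]],[[0.038,-0.785,0.68],[0,0,0]],[[0.038,-0.785,0.68],[0,0,0]]])

```text
t: 31.13
ee_pos: [0.5144, -0.3838, 0.1073]
ee_rot: [0.122, -3.136, -0.007]
force: [0.5, -0.2, 0.1]
grip_width: 0.7
grasp_force: 0.0
```

```bash
python3 st.py; python3 -c "
from caps import *
caps('v6')" | grep -v yel
```

```text
t 31.1333 [ 0.5144 -0.3838  0.1073] yaw 94.45284998100436 F [ 0.5035 -0.1591  0.0695] T [ 0.0427 -0.0003  0.038 ] w 61.5949324907131 eff6 -0.056166277499869466 q6 -2.4739981980335983
shift to knob [-0.8333  3.1685  0.2308]
31.1333 [ 0.5144 -0.3838  0.1073] [ 0.1219 -3.1361 -0.007 ]
blu [ 295  228   40   42 1308] [314.8012 248.7446] [ 0.5131 -0.386   0.061 ]
```

move_arm(increments=[[[0.008,-0.015,0.15],[0,0,0]],[[0.008,-0.015,0.32],[0,0,0]],[[0.008,-0.015,0.5],[0,0,0]],[[0.008,-0.015,0.64],[0,0,0]],[[0.008,-0.015,0.67],[0,0,0]],[[0.008,-0.015,0.67],[0,0,0]]])

```text
t: 31.68
ee_pos: [0.5142, -0.3867, 0.0099]
ee_rot: [-0.124, 3.139, 0.0]
force: [0.5, -0.4, -0.2]
grip_width: 0.701
grasp_force: 0.0
```

move_arm(increments=[[[0,0,0],[0,0,0]],[[0,0,0],[0,0,0]],[[0,0,0],[0,0,0]],[[0,0,0],[0,0,0]],[[0,0,0],[0,0,0]],[[0,0,0],[0,0,0]],[[0,0,0],[0,0,0]]], hand=1, squeeze=10)

```text
t: 32.27
ee_pos: [0.5134, -0.3881, 0.0092]
ee_rot: [-0.121, 3.139, -0.0]
force: [-0.2, -1.1, 1.9]
grip_width: 0.282
grasp_force: 10.0
```

```bash
python3 st.py;python3 -c "
from h import *
s=state();print(R.from_rotvec(s['ee_rot']).as_matrix().T@(np.array([.517,.0932,s['ee_pos'][2]])-s['ee_pos'])/.15)"
```

```text
t 32.2667 [ 0.5134 -0.3881  0.0092] yaw 94.42765635547619 F [-0.1866 -1.077   1.9017] T [0.1037 0.0302 0.0334] w 24.853472164468165 eff6 6.784442234675225e-06 q6 -2.479022403726974
shift to knob [-0.8403  3.1981 -0.4358]
[-0.2718  3.1974 -0.0006]
```

move_arm(increments=[[[0,0,-0.1],[0,0,0]],[[0,0,-0.3],[0,0,0]],[[0,0,-0.55],[0,0,0]],[[0,0,-0.8],[0,0,0]],[[0,0,-0.8],[0,0,0]]])

```text
t: 32.68
ee_pos: [0.5154, -0.3902, 0.1368]
ee_rot: [-0.121, 3.131, -0.015]
force: [0.4, -1.0, 1.2]
grip_width: 0.288
grasp_force: 10.0
```

move_arm(increments=[[[-0.01,0.18,0],[0,0,0]],[[-0.03,0.4,0],[0,0,0]],[[-0.05,0.62,0],[0,0,0]],[[-0.067,0.8,0],[0,0,0]]])

```text
t: 33.02
ee_pos: [0.5137, -0.2656, 0.1288]
ee_rot: [0.122, -3.139, -0.001]
force: [-0.1, -0.0, -1.3]
grip_width: 0.288
grasp_force: 10.0
```

move_arm(increments=[[[-0.01,0.2,0],[0,0,0]],[[-0.03,0.4,0],[0,0,0]],[[-0.05,0.62,0],[0,0,0]],[[-0.067,0.8,0],[0,0,0]]])

```text
t: 33.35
ee_pos: [0.5145, -0.1452, 0.1289]
ee_rot: [0.122, -3.139, -0.001]
force: [0.1, -0.1, -0.4]
grip_width: 0.287
grasp_force: 10.0
```

move_arm(increments=[[[-0.01,0.2,0],[0,0,0]],[[-0.03,0.4,0],[0,0,0]],[[-0.05,0.62,0],[0,0,0]],[[-0.067,0.8,0],[0,0,0]]])

```text
t: 33.68
ee_pos: [0.5152, -0.0248, 0.1289]
ee_rot: [0.122, -3.139, -0.0]
force: [0.1, 0.5, -0.1]
grip_width: 0.281
grasp_force: 10.0
```

move_arm(increments=[[[-0.01,0.2,0],[0,0,0]],[[-0.03,0.4,0],[0,0,0]],[[-0.05,0.62,0],[0,0,0]],[[-0.067,0.797,0],[0,0,0]],[[-0.067,0.797,0],[0,0,0]],[[-0.067,0.797,0],[0,0,0]]])

```text
t: 34.18
ee_pos: [0.5162, 0.0941, 0.1288]
ee_rot: [0.125, -3.139, 0.0]
force: [0.1, -1.1, -0.5]
grip_width: 0.287
grasp_force: 10.0
```

```bash
python3 st.py
```

```text
t 34.1833 [0.5162 0.0941 0.1288] yaw 94.57055326115825 F [ 0.1135 -1.1068 -0.5112] T [ 0.0069 -0.0146  0.0299] w 25.271597183565927 eff6 0.16257412265986204 q6 -1.6958971762980384
shift to knob [-0.5733 -0.0071  0.3622]
```

move_arm(increments=[[[0,-0.005,0.15],[0,0,0]],[[0,-0.005,0.3],[0,0,0]],[[0,-0.005,0.4],[0,0,0]],[[0,-0.005,0.45],[0,0,0]],[[0,-0.005,0.5],[0,0,0]],[[0,-0.005,0.55],[0,0,0]],[[0,-0.005,0.58],[0,0,0]],[[0,-0.005,0.58],[0,0,0]]])

```text
t: 34.85
ee_pos: [0.5163, 0.0922, 0.0415]
ee_rot: [0.121, -3.139, -0.0]
force: [0.6, -0.4, -1.2]
grip_width: 0.282
grasp_force: 10.0
```

```bash
python3 st.py
```

```text
t 34.85 [0.5163 0.0922 0.0415] yaw 94.42107609435317 F [ 0.6359 -0.3534 -1.1699] T [ 0.0459 -0.0476 -0.0205] w 24.849929754029112 eff6 -0.0025811603700276464 q6 -1.6970823045791463
shift to knob [-0.5735  0.007  -0.2203]
```

move_arm(increments=[[[0,0,0.03],[0,0,0]],[[0,0,0.06],[0,0,0]],[[0,0,0.083],[0,0,0]],[[0,0,0.083],[0,0,0]],[[0,0,0.083],[0,0,0]]])

```text
t: 35.27
ee_pos: [0.5164, 0.0925, 0.0295]
ee_rot: [0.122, -3.139, -0.0]
force: [-0.0, -0.3, -0.8]
grip_width: 0.287
grasp_force: 10.0
```

move_arm(increments=[[[0,0,0],[0,0,0]],[[0,0,0],[0,0,0]],[[0,0,0],[0,0,0]],[[0,0,0],[0,0,0]],[[0,0,0],[0,0,0]],[[0,0,0],[0,0,0]]], hand=-0.2)

```text
t: 35.77
ee_pos: [0.5165, 0.0924, 0.0296]
ee_rot: [-0.122, 3.139, -0.0]
force: [0.4, -0.4, -0.8]
grip_width: 0.602
grasp_force: 0.0
```

move_arm(increments=[[[0,0,-0.1],[0,0,0]],[[0,0,-0.25],[0,0,0]],[[0,0,-0.5],[0,0,0]],[[0,0,-0.75],[0,0,0]],[[0,0,-1],[0,0,0]],[[0,0,-1],[0,0,0]],[[0,0,-1],[0,0,0]],[[0,0,-1],[0,0,0]]])

```text
t: 36.43
ee_pos: [0.5159, 0.0925, 0.1787]
ee_rot: [0.121, -3.138, -0.0]
force: [-1.2, -0.4, -0.6]
grip_width: 0.599
grasp_force: 0.0
```

```bash
python3 st.py; python3 - <<'E'
from caps import *
caps('v7',.079)
cs=calibration("side"); hsv=cv2.cvtColor(get_image("side"),cv2.COLOR_RGB2HSV); m=cv2.inRange(hsv,(112,150,60),(128,255,255)); k,_,st,ce=cv2.connectedComponentsWithStats(m)
for i in range(1,k):
    if st[i,4]>15 and 230<st[i,0]<330: print(st[i],ce[i],onz(cs,ce[i],.078))
E
```

```text
t 36.4333 [0.5159 0.0925 0.1787] yaw 94.4337565533755 F [-1.248  -0.3768 -0.6494] T [ 0.0397 -0.0113  0.0319] w 52.74204514904195 eff6 -0.00017043149910023203 q6 -1.6969545515554902
shift to knob [-0.5771  0.0049  0.6935]
36.4333 [0.5159 0.0925 0.1787] [ 0.1215 -3.1378 -0.0002]
red [219  58  14  16 145] [225.7034  65.8897] [0.4023 0.0182 0.079 ]
blu [302 218  34  27 511] [321.0137 233.454 ] [0.5204 0.0949 0.079 ]
```

```bash
python3 -c "
from rig import finish_job
print(finish_job())"
```

```text
the job is handed in; nothing more can be done
None
```

The job is handed in at about 36 s: the red, yellow and blue vials were each released in their cup in turn, with the knob turned to both stops at under 0.2 N m; blue and each vial as placed were checked by camera, but red and yellow under the cover could not be seen at the end, and no verdict came back.

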